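# Open the scrap-box grate with its lever

### The job

Push the safety stop out from under the lever until it is fully across, then press the lever's rubber pad all the way down onto the bumper so that the short end raises the heavy grate of the scrap box, and finish while still holding the lever down and the grate open. Only push and press with the fingers: do not lift the lever out of its cradle, do not touch the grate itself, and leave the shoe last, the tin and the jar standing where they are.

Things in the scene. Friction and masses are not known exactly. Their poses are not given: they have to be found in the camera images.
- station: Fixed lever station: grey base plate 370 x 130 x 10 mm, teal fulcrum with two cheeks, teal scrap box 100 x 170 x 104 mm. Origin on the bench under the fulcrum; place and yaw vary. x runs along the lever: the long arm points to -x (the robot's side), the box lies at x = +115 to +215 mm; z up.
- lever: Loose steel lever, 0.8 kg, its 12 mm cross pin resting in open slots of the cheeks. Origin on the pin axis, 95 mm above the bench; axes as the station's at rest. Long arm: bar 20 x 18 mm, 255 mm towards -x, rising 0.28 rad at rest. Short end (+x): heavy dark toe block, 90 mm from the pin, 3 mm under the grate's lip. Cannot go down while the safety stop is under it.
- pad_top (a point): Centre of the top of the black rubber pad (50 x 50 x 12 mm) at the end of the long arm. At rest 215 mm from the pin towards station -x, 179 mm above the bench, tilted 0.28 rad, outer end higher. It lies 21 mm above the arm's centre line, 230 mm along it from the pin. Fully down (3 to 8 N on the way): 228 mm from the pin, 56 mm above the bench, outer end lower by 0.26 rad.
- bumper_top (a point): Top centre of the fixed rubber bumper, a post of 32 mm diameter at station x = -170 mm, y = 0, 40.5 mm above the bench. The lever arm lies on it when fully down, sloping down at 0.26 rad (0.54 rad of turn from rest).
- push_plate (a point): Centre of the outer face of the safety stop's upright push plate (50 mm along station x, 8 mm thick, 12 to 72 mm above the bench), at station x = -110 mm. The face looks to station +y, at y = +113 mm when the stop is at 0. Push it towards station -y. Axes as the station's. A 12 mm rod 30 mm above the bench joins it to the stop block.
- stop (a joint): Travel of the safety stop in m: 0 = steel block (30 x 30 mm, top 100 mm above the bench) centred under the lever arm, 0.055 = fully across at its end stop, the block clear of the lever on the station's -y side. Starts at 0 to 0.012; needs about 3 N and stays where it is left.
- grate_lip (a point): Middle of the upper edge of the free lip of the slotted steel grate (150 x 170 x 14 mm, about 2.2 kg) lying on the scrap box, at station x = +65 mm, 119 mm above the bench when closed. The grate is hinged at its far edge, along station y at x = +215 mm. The lever's toe lies under the lip. With the lever on the bumper the lip is about 43 mm higher; it falls shut when the lever is let go.
- last: Bystander: black shoe last with a green heel cone, 245 x 68 x 100 mm, origin under its centre, lying to the right of the fulcrum.
- tin: Bystander: plain metal can, 60 mm diameter, 85 mm high, origin under its centre, either right of the lever's arm or left of the fulcrum.
- pot: Bystander: amber glass jar, 56 mm diameter, 95 mm high, origin under its centre, in the other of these two places.

How it is judged:
By the outcome, as a careful person would: the job done as asked, in the order asked, and still so for the second after the job is handed in, while the arm keeps its last pose, push and grip.
It also fails if it takes over 45 s, if anything falls off the work surface, if the arm or the gripper's body presses on something with over 40 N, if the wrist force passes 120 N, or if a joint passes its speed limit or range.

### The arm

A 7-joint arm with a two-finger parallel gripper is mounted at the origin on the work surface. World frame = base frame: x ahead of the robot, y to its left, z up, the work surface at z = 0. Lengths are in m, angles in rad, forces in N, time in s.
With the tool pointing down it reaches from about 0.4 to 0.9 m from the base axis. Payload 5.5 kg.
Tool frame: the origin (TCP) lies at the very end of the fingers, on their centre line; the grasp point (between the pads) lies 19 mm behind it; z points along the fingers, y is the line along which they close (so a half turn about z gives the same grasp; the last joint's range is limited). The gripper opens to 92 mm and grips with 3 to 60 N. Pads are 19 mm wide; open, the fingers measure 130 mm over their backs; the gripper's body (75 mm by 190 mm) begins 47 mm behind the grasp point.
Start: joints at [-0.936, 0.501, -0.427, 1.55, 0.221, 1.138, -0.21], TCP at [0.236, 0.606, 0.227] pointing down, gripper open.
Joint ranges: [-2.88, 2.88], [-0.31, 2.03], [-1.54, 1.56], [0.2, 2.42], [-1.41, 4.55], [0.19, 2.02], [-2.57, 2.57]. Speed limits (rad/s): [2.57, 2.57, 3.14, 3.14, 3.14, 3.14, 3.14].

### API

Orientations are given as a unit quaternion [x, y, z, w].
In Python, from station import arm, open_gripper, close, imaging, order gives the robot as it stands. Calls block until the motion is done:
- arm.move_to(position, orientation): joint-space move of the TCP to a pose.
- arm.move_straight(position, ori=None, velocity=0.15, max_force=None): straight line of the TCP; ori=None keeps the orientation; velocity is the mean speed in m/s. With max_force (N) it stops when the force on the tool has changed by that much, and returns True; else False.
- arm.movej(angles): joint-space move.
- open_gripper() and close(newtons=None): open the fingers fully, or close them until they stop; newtons is the grip in N (None keeps the last).
- arm.sleep(seconds).
- arm.inverse_kinematics(position, orientation): joint angles nearest the present ones, or None.
- arm.get_obs(): the state.
- imaging.get_image(name): name is "side" or "top"; returns a dict with "img" (400x640x3 uint8, red, green, blue), "intrinsics" (3x3 intrinsics, pixels), "xyz" and "attitude" of the camera in the world. Camera axes: x right, y down, z forward; pixel columns grow to the right and rows downward; lengths in m; the calibration is good to about 2 mm. A picture is of the moment at which its call begins. There is no depth.
A pose or a line that the arm cannot do raises arm.Unreachable and nothing moves.
- order.finish_job(): hands the job in; it is judged then, once.
The state is a dict: "clock": time; "joints": joint angles; "dq": joint speeds; "effort": joint torques, N m; "tcp_pos": TCP position; "orientation": TCP orientation; "ft_force": force on the tool from outside, world axes, zero at the start; "torque": the same for the moment, N m; "width": opening from 0.0 (shut) to 1.0 (fully open); "finger_force": force on a finger pad.
Only numpy, scipy, OpenCV 4.12 (cv2) and the standard library are available. Lean on these libraries where they do the work, as an engineer would, in place of code of your own. Each camera call takes 0.05 s, during which the arm holds its last target. There are 200 camera calls.

## Working session

There is one attempt and no reset: what is moved stays moved. The work goes in short steps, each a Python script; the robot and the scene stay as the last script left them, time stands still between calls to the robot, and variables do not carry over. Pictures are saved under pics/ and viewed, at most 10 in all, crops included, and the job is handed in when it is done.

```bash
mkdir -p pics; python3 - <<'E'
from station import arm, imaging
import cv2, json
d={}
for n in ("side","top"):
    r=imaging.get_image(n); cv2.imwrite(f"pics/{n}0.png",r["img"][:,:,::-1])
    d[n]={k:[list(map(float,x)) for x in r[k]] if k=="intrinsics" else (r[k].tolist() if hasattr(r[k],'tolist') else r[k]) for k in ("intrinsics","xyz","attitude")}
json.dump(d,open("cal.json","w")); print(d)
print(arm.get_obs()["clock"],arm.get_obs()["orientation"])
E
```

```text
{'side': {'intrinsics': [[397.97101686435514, 0.0, 315.81132851049836], [0.0, 397.97101686435514, 200.87997398443653], [0.0, 0.0, 1.0]], 'xyz': [0.5386743606206209, -0.6825429733879351, 0.7518934115236234], 'attitude': [0.9120568792145689, -0.05139165662734112, 0.03298345241313697, -0.4054913544989453]}, 'top': {'intrinsics': [[380.4779152646961, 0.0, 326.7801413859457], [0.0, 380.4779152646961, 206.47250634346014], [0.0, 0.0, 1.0]], 'xyz': [0.5114120525392074, -0.0228203793714186, 0.9201341663009455], 'attitude': [-0.7006504621322984, 0.7112158365937981, -0.045136908062009796, 0.03498032622177995]}}
0.1 [ 1.84804135e-01  9.82774977e-01 -8.57348358e-04 -2.04238542e-04]
```

View pics/side0.png

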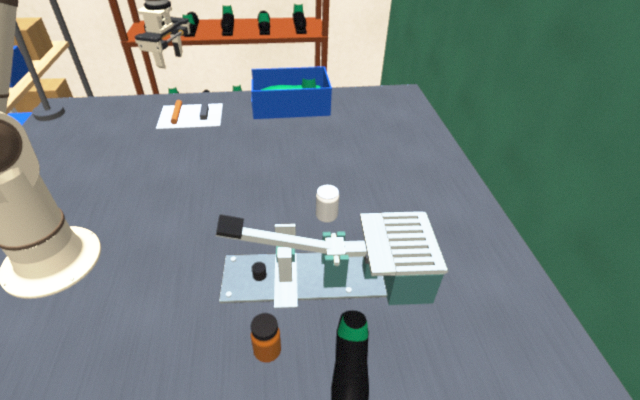

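View pics/top0.png

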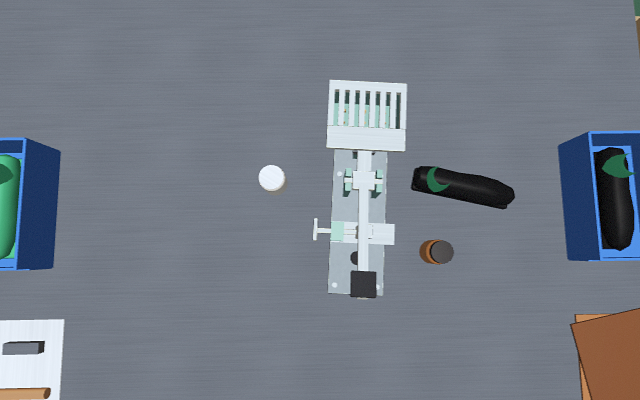

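The side view shows the lever, stop, box, jar in front (265,338), tin (327,203). The top view shows the station nearly aligned with world x: pad ~(363,284), push plate (316,230), fulcrum (363,181). I'll enlarge both for accurate pixels.

```bash
python3 - <<'E'
import cv2
a=cv2.imread("pics/top0.png")[140:310,300:460]; cv2.imwrite("pics/topc.png",cv2.resize(a,None,fx=3.5,fy=3.5,interpolation=cv2.INTER_CUBIC))
a=cv2.imread("pics/side0.png")[180:310,205:455]; cv2.imwrite("pics/sidec.png",cv2.resize(a,None,fx=3.2,fy=3.2,interpolation=cv2.INTER_CUBIC))
E
```

```text
(no output)
```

View pics/topc.png

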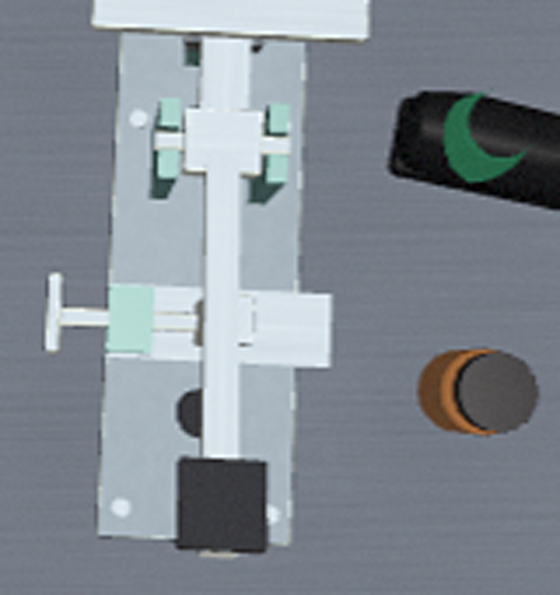

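View pics/sidec.png

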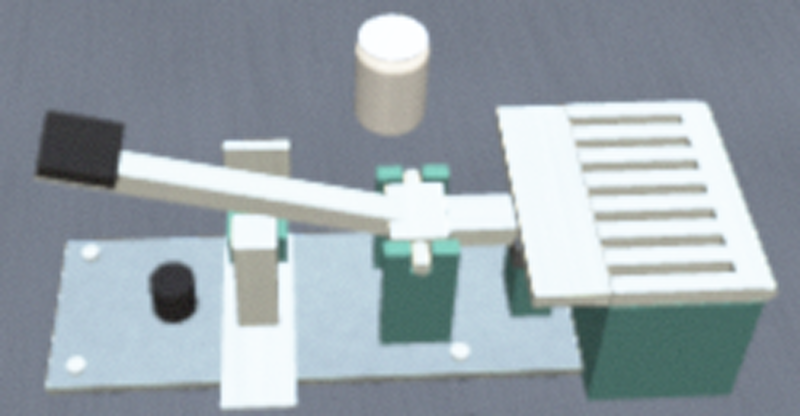

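Crops are clear; the pad's top corners, push plate, lip, pin and plate edges are readable. Fit the station pose from both views.

```bash
cat > fit.py <<'E'
import json,numpy as np
from scipy.spatial.transform import Rotation as R
from scipy.optimize import least_squares
cal=json.load(open("cal.json"))
def proj(n,P):
    c=cal[n]; p=(np.atleast_2d(P)-c["xyz"])@R.from_quat(c["attitude"]).as_matrix()
    q=p@np.array(c["intrinsics"]).T; return q[:,:2]/q[:,2:]
c,s=np.cos(.28),np.sin(.28)
pad=lambda a,y:[-a*c+.021*s,y,.095+a*s+.021*c]
T=lambda u,v:("top",(u+.5)/3.5-.5+300,(v+.5)/3.5-.5+140)
S=lambda u,v:("side",(u+.5)/3.2-.5+205,(v+.5)/3.2-.5+180)
obs=[(T(178,457),pad(.205,.025)),(T(267,460),pad(.205,-.025)),(T(267,552),pad(.255,-.025)),(T(177,549),pad(.255,.025)),
(T(222,144),[0,0,.099]),(T(93,25),[.065,.085,.119]),(T(369,37),[.065,-.085,.119]),
(S(45,112),pad(.255,.025)),(S(125,123),pad(.205,.025)),(S(498,107),[.065,.085,.119]),(S(530,295),[.065,-.085,.119]),
(T(50,273),[-.085,.113,.072,1]),(T(45,350),[-.135,.113,.072,1])]
def res(p):
    W=[]
    for o,q in obs:
        x,y,z=q[:3]; y-=p[3]*(len(q)>3)
        W.append(proj(o[0],[p[0]+x*np.cos(p[2])-y*np.sin(p[2]),p[1]+x*np.sin(p[2])+y*np.cos(p[2]),z])[0]-o[1:])
    return np.ravel(W)
f=least_squares(res,[.55,-.1,0,0],loss="soft_l1")
print(f.x); print(res(f.x).reshape(-1,2).round(1).tolist())
X,Y,A,s0=f.x
json.dump(f.x.tolist(),open("pose.json","w"))
E
python3 fit.py; python3 - <<'E'
from station import arm
from scipy.spatial.transform import Rotation as R
print(arm.get_obs()["tcp_pos"],R.from_quat(arm.get_obs()["orientation"]).as_matrix().round(2).tolist(), arm.get_obs()["width"])
E
```

```text
[ 0.66071954 -0.11681786 -0.06859931  0.00822801]
[[0.2, -0.3], [0.4, 0.2], [0.5, 0.0], [-0.1, -0.5], [0.5, -0.2], [0.3, 0.4], [-0.0, 1.3], [0.4, -1.9], [-0.2, -1.1], [-0.4, -0.4], [1.1, -0.2], [-0.1, 0.0], [0.1, 0.4]]
[0.23594091 0.60499531 0.22577982] [[-0.93, 0.36, -0.0], [0.36, 0.93, -0.0], [0.0, -0.0, -1.0]] 0.9995943612354757
```

```bash
cat > h.py <<'E'
import json,numpy as np
from scipy.spatial.transform import Rotation as R
from station import arm, open_gripper, close, imaging, order
X,Y,A,s0=json.load(open("pose.json"))
Rs=R.from_euler("z",A)
W=lambda p:(Rs.apply(p)+[X,Y,0])
St=lambda p:Rs.inv().apply(np.array(p)-[X,Y,0])
def ori(z,y):  # tool z and y axes in station frame
    z=np.array(z,float); y=np.array(y,float)
    return (Rs*R.from_matrix(np.c_[np.cross(y,z),y,z])).as_quat()
push=lambda sg,t=.3: ori([0,-np.sin(t),-np.cos(t)],[sg,0,0])
def press(th,sg): # tool along the pad's normal, fingers' line across the lever
    return ori([-np.sin(th),0,-np.cos(th)],[0,sg,0])
def padp(th,d=0,a=.23): # d: depth into pad
    h=.021-d; return W([-a*np.cos(th)+h*np.sin(th),0,.095+a*np.sin(th)+h*np.cos(th)])
E
python3 - <<'E'
from h import *
for sg in (1,-1):
    for p in ([-.118,.16,.2],[-.118,.14,.045],[-.118,.06,.045]):
        q=arm.inverse_kinematics(W(p),push(sg)); print("push",sg,None if q is None else np.round(q,2))
    for th in (.28,0,-.26):
        q=arm.inverse_kinematics(padp(th,-.0),press(th,sg)); print("press",sg,th,None if q is None else np.round(q,2))
E
```

```text
push 1 [-0.35  0.39  0.04  1.78  0.3   1.1  -0.53]
push 1 [-0.35  0.6   0.08  1.88  0.34  0.8  -0.6 ]
push 1 [-0.25  0.58  0.13  1.93  0.34  0.73 -0.48]
press 1 0.28 [ 0.16  0.37 -0.01  1.86  0.03  1.19  1.63]
press 1 0 [ 0.09  0.27  0.09  2.16 -0.04  0.72  1.71]
press 1 -0.26 [ 0.5   0.31 -0.34  2.39  0.33  0.21  1.38]
push -1 [ 0.11  0.45 -0.55  1.76  0.53  1.19  2.41]
push -1 [ 0.08  0.66 -0.49  1.86  0.72  0.95  2.24]
push -1 [ 0.19  0.62 -0.43  1.91  0.72  0.88  2.35]
press -1 0.28 [-0.19  0.4   0.42  1.87 -0.12  1.19 -1.35]
press -1 0 [-0.26  0.29  0.49  2.17 -0.2   0.72 -1.27]
press -1 -0.26 [ 0.09  0.29  0.12  2.4  -0.34  0.2  -1.12]
```

```bash
python3 - <<'E'
from h import *
import cv2
close(20)
o=push(1)
arm.move_to(W([-.118,.165,.2]),o)
arm.move_straight(W([-.118,.140,.045]),velocity=.15)
F0=arm.get_obs()["ft_force"]
r=arm.move_straight(W([-.118,.055,.045]),velocity=.05,max_force=15)
b=arm.get_obs(); print(r,St(b["tcp_pos"]),Rs.inv().apply(b["ft_force"]-F0),b["clock"])
cv2.imwrite("pics/t1.png",cv2.resize(imaging.get_image("top")["img"][140:310,280:460,::-1],None,fx=3.5,fy=3.5))
E
```

```text
True [-0.11768184  0.06862534  0.0446495 ] [0.35244963 1.44792331 0.97961127] 6.325
```

View pics/t1.png

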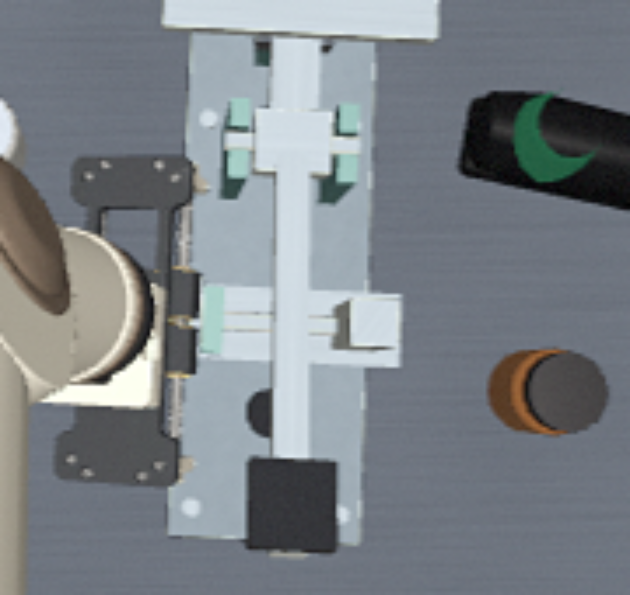

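The block is now at (375,322), well clear of the lever; TCP agrees with 55 mm. I'll push once more firmly to confirm the end stop, then back away and rise.

```bash
python3 - <<'E'
from h import *
import cv2
r=arm.move_straight(W([-.118,.050,.045]),velocity=.03,max_force=25)
b=arm.get_obs(); print(r,St(b["tcp_pos"]),Rs.inv().apply(b["ft_force"]),b["clock"])
arm.move_straight(W([-.118,.13,.06]),velocity=.15)
arm.move_straight(W([-.118,.15,.25]),velocity=.25)
up=padp(.28,-.05)
arm.move_to(up,press(.28,-1))
r=arm.move_straight(padp(.28,.004),velocity=.05,max_force=2)
b=arm.get_obs(); print(r,St(b["tcp_pos"]),St(padp(.28)),b["ft_force"],b["clock"])
for n in("top","side"): cv2.imwrite(f"pics/{n}2.png",imaging.get_image(n)["img"][:,:,::-1])
a=cv2.imread("pics/top2.png")[140:310,300:460]; s=cv2.imread("pics/side2.png")[150:320,205:355]
cv2.imwrite("pics/c2.png",cv2.resize(np.hstack([a,s]),None,fx=2.5,fy=2.5))
E
```

```text
True [-0.11756396  0.06858762  0.04421683] [-0.4661113   1.6132496   1.64993869] 6.8
False [-2.16018423e-01 -4.33473144e-05  1.75205771e-01] [-2.15239282e-01  6.79983247e-18  1.78743963e-01] [-1.44755217  0.78903709  1.53265759] 10.4083
```

View pics/c2.png

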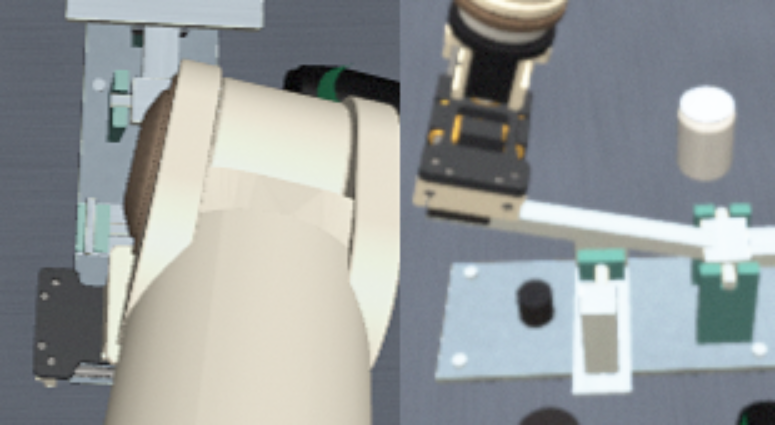

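The stop is at its end stop (same 68.6 mm under 25 N), and the fingers sit centred on the pad. Now press along the arc.

```bash
python3 - <<'E'
from h import *
tilt=lambda th:max(th,-.05)
stop=False
for th in (.16,.04,-.08,-.19,-.24):
    r=arm.move_straight(padp(th,.001),press(tilt(th),-1),velocity=.06,max_force=30)
    b=arm.get_obs(); print(th,r,St(b["tcp_pos"]).round(4),St(padp(th)).round(4),b["ft_force"].round(1),round(b["clock"],2))
    if r: break
else:
  p=np.array(padp(-.24,.001))
  for k in range(12):
    p=p+[0,0,-.001]
    arm.move_straight(p,velocity=.03)
    arm.sleep(.1); b=arm.get_obs(); f=b["ft_force"]; print(St(b["tcp_pos"]).round(4),f.round(1),round(b["clock"],2))
    if f[2]>22: break
E
```

```text
0.16 False [-2.219e-01 -1.000e-04  1.527e-01] [-0.2237  0.      0.1524] [ 1.3 -0.1  6.6] 11.07
0.04 False [-2.279e-01 -1.000e-04  1.252e-01] [-0.229   0.      0.1252] [-0.5 -0.7  6.7] 11.68
-0.08 False [-2.299e-01 -1.000e-04  9.730e-02] [-0.2309  0.      0.0976] [-1.9  0.6  5.7] 12.28
-0.19 False [-2.287e-01 -1.000e-04  7.180e-02] [-0.2298  0.      0.0722] [-1.1  0.2  6.9] 12.86
-0.24 True [-2.274e-01 -1.000e-04  6.150e-02] [-0.2284  0.      0.0607] [-5.9  0.6 21.6] 13.12
```

```bash
python3 - <<'E'
from h import *
import cv2
arm.sleep(.2); b=arm.get_obs(); print(b["ft_force"].round(1),St(b["tcp_pos"]).round(4))
s=imaging.get_image("side")["img"][170:330,205:455,::-1]
cv2.imwrite("pics/c3.png",cv2.resize(s,None,fx=3.2,fy=3.2,interpolation=cv2.INTER_CUBIC))
E
```

```text
[-5.6  0.4 19. ] [-2.274e-01 -1.000e-04  6.170e-02]
```

View pics/c3.png

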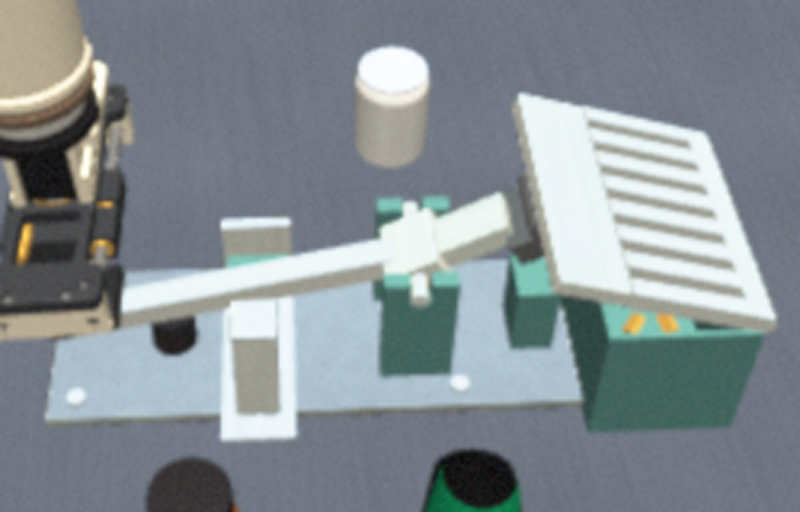

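The lever slopes down onto the bumper, the pin is still seated in the cheeks, and the grate is raised (lip corners at (518,94) and (555,288)). I'll press a bit further for margin and check the lip rise.

```bash
python3 - <<'E'
from h import *
import cv2
p=np.array(arm.get_obs()["tcp_pos"])
for k in range(6):
    p=p+[0,0,-.001]
    arm.move_straight(p,velocity=.02); arm.sleep(.15)
    b=arm.get_obs(); f=b["ft_force"]; print(St(b["tcp_pos"]).round(4),f.round(1),round(b["clock"],2))
    if f[2]>33: break
import fit
for dz in (.037,.040,.043,.046):
    t=np.arcsin(dz/.15); P=[W([.215-.15*np.cos(t)+.007*np.sin(t),y,.119+dz]) for y in(.085,-.085)]
    print(dz,((fit.proj("side",P)-[205,170]+.5)*3.2-.5).round(0).tolist())
s=imaging.get_image("side")["img"][170:330,205:455,::-1]
cv2.imwrite("pics/c4.png",cv2.resize(s,None,fx=3.2,fy=3.2,interpolation=cv2.INTER_CUBIC))
E
```

```text
[-2.274e-01 -1.000e-04  6.180e-02] [-5.8  1.1 16.8] 13.78
[-2.273e-01 -1.000e-04  6.150e-02] [-9.1  1.7 26.1] 14.18
[-2.272e-01 -2.000e-04  6.110e-02] [-11.5   1.8  36.7] 14.57
[ 0.66071954 -0.11681786 -0.06859931  0.00822801]
[[0.2, -0.3], [0.4, 0.2], [0.5, 0.0], [-0.1, -0.5], [0.5, -0.2], [0.3, 0.4], [-0.0, 1.3], [0.4, -1.9], [-0.2, -1.1], [-0.4, -0.4], [1.1, -0.2], [-0.1, 0.0], [0.1, 0.4]]
0.037 [[511.0, 99.0], [551.0, 288.0]]
0.04 [[512.0, 96.0], [553.0, 284.0]]
0.043 [[514.0, 93.0], [555.0, 281.0]]
0.046 [[516.0, 90.0], [558.0, 278.0]]
```

View pics/c4.png

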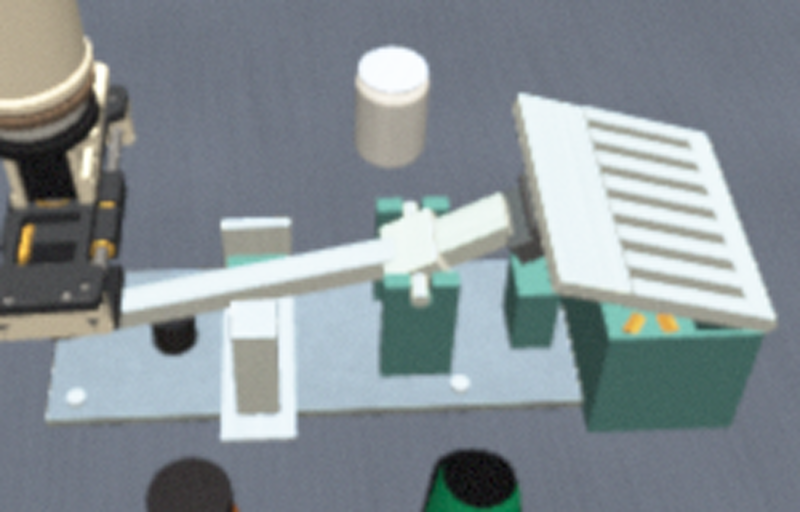

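Commanding 3 mm more only raised the force (37 N) without movement, and the lip matches the 43 mm opening: the lever is on the bumper. Ease to about 27 N and hand in.

```bash
python3 - <<'E'
from h import *
p=np.array(arm.get_obs()["tcp_pos"])
for k in range(3):
    arm.move_straight(p-[0,0,.002],velocity=.02); arm.sleep(.3)
    b=arm.get_obs(); print(St(b["tcp_pos"]).round(4),b["ft_force"].round(1),b["clock"])
    if b["ft_force"][2]>15: break
    p=p-[0,0,.001]
print(order.finish_job())
E
```

```text
[-2.272e-01 -1.000e-04  6.120e-02] [-11.6   1.6  32.2] 15.175
the job is handed in; nothing more can be done
None
```

The safety stop was pushed fully across to its end stop, then the lever was pressed down onto the bumper; I handed in at about 15 s, still holding it at about 32 N with the grate about 43 mm open.

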